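# Sweep the brass offcuts off the engraving board

### The arm

A 7-joint arm with a two-finger parallel gripper is mounted at the origin on the work surface. World frame = base frame: x ahead of the robot, y to its left, z up, the work surface at z = 0. Lengths are in mm, angles in rad, forces in N, time in s.
With the tool pointing down it reaches from about 400 to 925 mm from the base axis. Payload 5.6 kg.
Tool frame: the origin (TCP) lies at the very end of the fingers, on their centre line; the grasp point (between the pads) lies 19 mm behind it; z points along the fingers, y is the line along which they close (so a half turn about z gives the same grasp; the last joint's range is limited). The gripper opens to 85 mm and grips with 20 to 120 N. Pads are 22 mm wide; open, the fingers measure 114 mm over their backs; the gripper's body (76 mm by 85 mm) begins 54 mm behind the grasp point. The pads swing forward as they close: fully open they stand 13 mm farther back than shut.
Start: joints at [-0.043, 0.468, -0.012, 1.603, 0.006, 1.071, -0.056], TCP at [650.006, -0.043, 231.29] pointing down, gripper open.
Joint ranges: [-2.53, 2.53], [-0.31, 2.02], [-1.57, 1.55], [0.28, 2.44], [-1.29, 4.43], [0.15, 1.84], [-2.92, 2.92]. Speed limits (rad/s): [2.57, 2.57, 3.14, 3.14, 3.14, 3.14, 3.14].

### API

Orientations are given as a 3x3 rotation matrix whose columns are the frame's x, y, z axes.
In Python, from cell import sensors, optics, ticket gives the robot as it stands.
- The arm moves only by the shell command python3 -m pendant 'ROWS' [FORCE]. ROWS is JSON, a list that holds one entry, the list of rows, each a list of 7 numbers: the shift along the world's x, y, z in mm, then the turn, a rotation vector about the world's x, y, z in rad, then the opening, from 0 (shut) to 1 (fully open). A call has 1 to 20 rows; each row shifts and turns the commanded pose from where the row before left it; what a row does not reach is not made up. A row lasts 1/8 s, in which the tool goes at most 62.5 mm and 10.7 degrees, less where a joint would pass 70% of its speed; a pose out of reach is approached as far as the arm can. A call with a gripper value outside its range is refused whole. The fingers move at their own pace and stop on an object; FORCE is the grip in N (left out, the last holds). Time passes only in rows, so rows that do not move let the fingers close. It gives the time, the measured TCP pose, the force, the opening and the grip force at its end, in the units of the state.
- sensors.get_obs(): the state, without advancing time (a new reading comes with each control period).
- optics.read_camera(name): name is "scene" or "side" or "wrist"; returns a dict with "frame" (400x640x3 uint8, red, green, blue), "fx", "fy", "cx", "cy" (pixels), "dist_coeffs" ([k1, k2, p1, p2, k3] as OpenCV has them; the pictures are not rectified), "T" (4x4, takes a point from camera to world coordinates). Camera axes: x right, y down, z forward; pixel columns grow to the right and rows downward; lengths in mm; the calibration is good to about 2 mm. A picture is of the moment at which its call begins. There is no depth.
- ticket.close_job(): hands the job in; it is judged then, once.
Trained networks look in the newest picture that a camera, given by its name, has taken for a name from the list of things; names that differ only in an ending like _2 or _b are one class to them, and where a whole thing is asked for, a point or a joint stands for the part that bears it (a point fixed in the world has none). Each returns a list of dicts, best first, with "confidence" (0 to 1); they miss things now and then, are a little off and sometimes report something else, mostly with a low value. They report only what shows in the picture. A call takes as long as a camera call.
- optics.cut_out(camera, thing): "mask" (400x640 bool, what is visible of it) and "centre" ([column, row] in pixels, amid what is visible of it).
- optics.place_of(camera, thing): "centre" ([column, row] in pixels: a listed point, or the origin of a listed thing).
The state is a dict: "time": time; "qpos": joint angles; "joint_velocities": joint speeds; "tau": joint torques, N m; "position": TCP position; "ee_rot": TCP orientation; "contact_force": force on the tool from outside, world axes, zero at the start; "moment": the same for the moment, N m; "grip_width": finger opening in mm; "gripper_force": force on a finger pad.
Only numpy, scipy, OpenCV 4.12 (cv2) and the standard library are available. Lean on these libraries where they do the work, as an engineer would, in place of code of your own. Each camera call takes 0.05 s, during which the arm holds its last target. There are 200 camera calls.

### The job

Clear the engraving board: with your fingertips, sweep the three small brass offcuts (disc, square and bar) off the edge of the dark board into the red scrap tray alongside it. Do not lift any offcut off the board, and leave the copper cup standing where it is on the board. The copper blanks in the green tray and everything else on the bench stay undisturbed.

Things in the scene. Friction and masses are not known exactly. Their poses are not given: they have to be found in the camera images.
- board: Dark wooden engraving board fixed to the bench: 240 mm along its own x, 220 mm along its own y, 30 mm thick. Origin at the centre of its underside, on the bench; its flat top is 30 mm above the bench, without any rim. Its position and yaw vary a little.
- scrap_tray: Red open tray fixed to the bench right against one of the two y edges of the board (1 mm gap), on the +y or the -y side of it, parallel to the board. 240 mm along x, 112 mm along y, 24 mm high, so its rim lies 6 mm below the top of the board; walls and floor 5 mm thick. Origin at the centre of its underside, 167 mm from the board's origin along the board's y axis.
- blank_tray: Green open tray, the same size as the red one, fixed against the other y edge of the board. It holds two good copper blanks and is not to receive offcuts. Origin at the centre of its underside.
- disc: Loose round brass offcut, 28 mm diameter, 10 mm thick, about 50 g, lying flat on the board. Origin at the centre of its underside.
- square: Loose square brass offcut, 26 x 26 mm, 10 mm thick, about 55 g, lying flat on the board at any yaw. Origin at the centre of its underside.
- bar: Loose brass bar offcut, 36 mm along its x, 16 mm along its y, 10 mm thick, about 50 g, lying flat on the board at any yaw. Origin at the centre of its underside. The three offcuts and the cup stand in random order in four lanes that run along the board's y, about 58 mm apart (at least 50 mm from one centre to the next along the board's x).
- cup: Finished copper cup, rim 40 mm across, 45 mm high, about 130 g, standing loose on the board among the offcuts. Origin at the centre of its underside. Not to be disturbed.
- blank0: Loose round copper blank, 50 mm diameter, 6 mm thick, lying in the green tray. Origin at the centre of its underside. Leave alone.
- blank1: Second copper blank, like the first. Leave alone.
- hammer: Loose small hammer with a wooden handle, 240 mm long, lying on the bench at the robot's left of the board and trays; origin under the handle's middle. Leave alone.
- polish: Loose amber jar with a yellow cap, 60 mm diameter, 110 mm high, on the bench at the robot's right. Origin at the centre of its underside. Leave alone.
- bowl: Loose brass bowl, 120 mm across, 45 mm high, on the bench at the robot's right. Origin at the centre of its underside. Leave alone.

How it is judged:
By the outcome, as a careful person would: the job done as asked, in the order asked, and still so for the second after the job is handed in, with the robot touching nothing.
It also fails if it takes over 64 s, if anything falls off the work surface, if the arm or the gripper's body presses on something with over 40 N, if the wrist force passes 120 N, or if a joint passes its speed limit or range.

## Working session

There is one attempt and no reset: what is moved stays moved. The work goes in short steps, Python scripts to look and compute and a shell command to move; the robot and the scene stay as the last step left them, time stands still between calls to the robot, and variables do not carry over. Pictures are saved under pics/ and viewed, at most 10 in all, crops included, and the job is handed in when it is done.

```bash
mkdir -p pics; cat > h.py <<'E'
import numpy as np, cv2
from cell import sensors, optics, ticket
def ray(c,p):
    K=np.array([[c['fx'],0,c['cx']],[0,c['fy'],c['cy']],[0,0,1.]])
    u=cv2.undistortPoints(np.array([[p]],float),K,np.array(c['dist_coeffs'],float))[0,0]
    T=np.array(c['T']);return T[:3,3],T[:3,:3]@np.array([u[0],u[1],1])
def atz(c,p,z):
    o,d=ray(c,p);return o+d*(z-o[2])/d[2]
def tri(rs):
    A=0;b=0
    for o,d in rs:
        d=d/np.linalg.norm(d);P=np.eye(3)-np.outer(d,d);A=A+P;b=b+P@o
    return np.linalg.solve(A,b)
E
python3 - <<'E'
from h import *
np.set_printoptions(precision=1,suppress=True)
C={}
for n in('scene','side','wrist'):
    C[n]=optics.read_camera(n);cv2.imwrite(f'pics/{n}0.png',C[n]['frame'][:,:,::-1])
for t in('board','scrap_tray','blank_tray','disc','square','bar','cup','hammer','polish','bowl'):
    rs=[]
    for n in C:
        r=optics.place_of(n,t)
        if r:
            r=r[0];z=30 if t in('disc','square','bar','cup') else 0
            print(t,n,round(r['confidence'],2),np.array(r['centre']),atz(C[n],r['centre'],z))
            if r['confidence']>.5: rs.append(ray(C[n],r['centre']))
    if len(rs)>1: print('   tri',tri(rs))
print(sensors.get_obs()['ee_rot'])
E
```

```text
board scene 0.94 [353.5 222. ] [574.3  54.    0. ]
board side 0.77 [320.8 226.8] [558.9  45.5   0. ]
board wrist 0.96 [253.2 134. ] [569.5  51.7   0. ]
   tri [564.6  49.4  -5.7]
scrap_tray scene 0.69 [418.8 233.2] [588.9 211.4   0. ]
scrap_tray side 0.96 [288.4 269.3] [588.8 216.    0. ]
   tri [588.7 213.2  -1.6]
blank_tray scene 0.92 [288.2 206.4] [ 542.  -118.1    0. ]
blank_tray side 0.55 [344.8 185.8] [ 547.2 -135.9    0. ]
blank_tray wrist 0.69 [243.5 253. ] [ 545.4 -109.2    0. ]
   tri [ 545.8 -116.1    7.2]
disc scene 0.57 [360.2 241.3] [667.2  76.9  30. ]
disc side 0.52 [282.6 221. ] [663.  87.  30.]
disc wrist 0.67 [331.  110.4] [663.5  79.   30. ]
   tri [664.1  79.3  24.3]
square scene 0.61 [335.6 218. ] [599.6  12.6  30. ]
square side 0.52 [313.  211.9] [592.4  23.   30. ]
square wrist 0.8 [276.6 163.6] [601.1  20.1  30. ]
   tri [596.7  16.1  23.5]
bar scene 0.44 [351.2 200.6] [529.4  42.2  30. ]
bar side 0.5 [325.8 220.6] [544.9  39.9  30. ]
bar wrist 0.57 [252.6 130.2] [575.6  57.9  30. ]
cup scene 0.5 [365.  193.1] [493.9  73.9  30. ]
cup side 0.49 [340.1 237.7] [484.6  82.9  30. ]
cup wrist 0.94 [167.2 107.7] [482.8  82.3  30. ]
hammer scene 0.91 [498.  220.8] [514.1 407.6   0. ]
hammer side 0.96 [284.4 337.2] [516.8 403.    0. ]
   tri [516.6 405.2   3. ]
polish scene 0.59 [197.  176.7] [ 455.7 -406.8    0. ]
polish side 0.92 [390.3 138. ] [ 472.8 -410.2    0. ]
   tri [ 470.4 -397.7   11.5]
bowl scene 0.88 [165.2 211.7] [ 612.7 -425.9    0. ]
bowl side 0.95 [356.9 123. ] [ 609.8 -444.9    0. ]
   tri [ 608.7 -432.7    1.9]
[[ 0.  1.  0.]
 [ 1. -0.  0.]
 [ 0.  0. -1.]]
```

View pics/scene0.png

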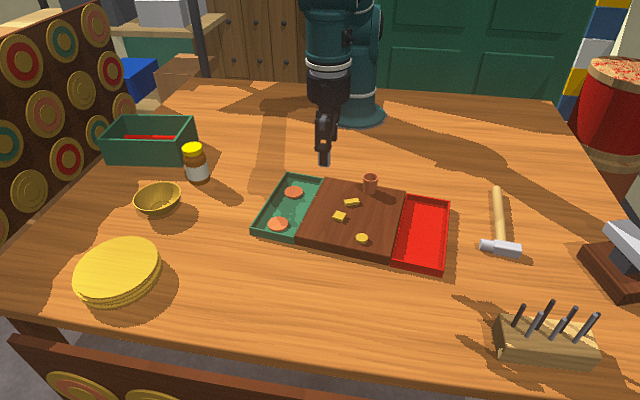

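View pics/wrist0.png

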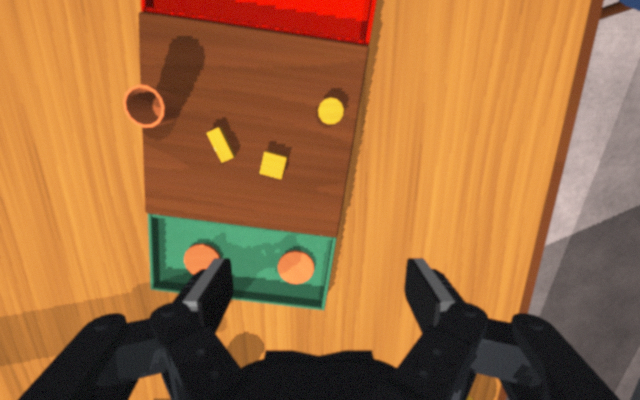

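The wrist picture shows the red tray on the +y side, the cup's rim at (145,106), bar (220,145), square (273,165) and disc (331,110). The board corners are near (141,13), (368,44), (336,235) and (148,212). The network's wrist fix for the bar, (252,130), is wrong, so I'll segment by colour instead.

```bash
python3 - <<'E'
from h import *
np.set_printoptions(precision=1,suppress=True)
w=optics.read_camera('wrist');s=optics.read_camera('scene')
def yel(c,box):
    h=cv2.cvtColor(c['frame'],cv2.COLOR_RGB2HSV);m=cv2.inRange(h,(20,140,110),(35,255,255))
    k=np.zeros_like(m);x0,y0,x1,y1=box;k[y0:y1,x0:x1]=m[y0:y1,x0:x1]
    return [q for q in cv2.findContours(k,0,cv2.CHAIN_APPROX_NONE)[0] if cv2.contourArea(q)>15]
cen=lambda q:np.array([cv2.moments(q)[a] for a in('m10','m01')])/cv2.moments(q)['m00']
for q in yel(w,(140,40,370,220)):
    P=np.array([atz(w,p[0],40)[:2] for p in q],np.float32)
    print('wrist',cen(q),atz(w,cen(q),40),cv2.minAreaRect(P))
    W=ray(w,cen(q))
    for r in yel(s,(300,180,410,260)):
        X=tri([W,ray(s,cen(r))])
        if np.linalg.norm(X[:2]-atz(w,cen(q),40)[:2])<25: print('   tri',X)
for p in[(141,13),(368,44),(336,235),(148,212)]:print('corner',atz(w,p,30))
print('cup rim',atz(w,(145,106),75))
for n,c in(('wrist',w),('scene',s)):
    for r in optics.cut_out(n,'cup')[:1]:
        ys,xs=np.nonzero(r['mask']);print(n,xs.min(),xs.max(),ys.min(),ys.max(),atz(c,r['centre'],50))
print(sensors.get_obs()['position'],w['T'])
E
```

```text
wrist [272.2 164.6] [598.2  20.5  40. ] ((598.08056640625, 20.388572692871094), (26.757265090942383, 26.558332443237305), 74.25321960449219)
   tri [595.6  44.8 -16.3]
   tri [597.9  20.2  38.4]
   tri [607.8  39.2  94.9]
wrist [219.6 144.1] [540.9  43.4  40. ] ((541.0540771484375, 43.26824188232422), (17.08984375, 35.98557662963867), 22.691755294799805)
   tri [539.6  43.4  36.2]
wrist [329.6 110.5] [662.5  78.8  40. ] ((662.3912963867188, 78.67668914794922), (25.610462188720703, 26.837276458740234), 89.95960998535156)
   tri [662.6  79.   38.6]
   tri [660.   65.1 136.9]
corner [470.  174.3  30. ]
corner [702.2 145.   30. ]
corner [672.4 -69.8  30. ]
corner [441.3 -39.2  30. ]
cup rim [484.   83.1  75. ]
wrist 123 179 85 126 [472.1  80.8  50. ]
scene 363 376 172 193 [470.8  82.6  50. ]
[650.   -0.1 231.3] [[  1.   -0.   -0.  650.6]
 [ -0.   -1.   -0.3  76. ]
 [ -0.    0.3  -1.  373.8]
 [  0.    0.    0.    1. ]]
```

Measurement agrees: brass tops stand at z ≈ 38–40, so the board top is at 30. Board yaw is about −0.13 and the sweep direction is v = (0.13, 0.99). I'll do the disc first, then the square, then the bar, which I'll steer away from the cup.

```bash
python3 -m pendant '[[[2,13,-50,0,0,-0.065,0.15],[2,13,-50,0,0,-0.065,0.15],[3,13,-50,0,0,0,0.15],[0,0,-35,0,0,0,0.15],[0,0,-7,0,0,0,0.15],[0,0,-6,0,0,0,0.15],[0,0,0,0,0,0,0.15]]]'; python3 - <<'E'
from h import *
o=sensors.get_obs();print(o['position'],o['contact_force'],o['grip_width'],o['time'],o['ee_rot'])
c=optics.read_camera('side');cv2.imwrite('pics/s1.png',cv2.resize(c['frame'][150:300,220:420,::-1],None,fx=4,fy=4))
E
```

```text
time: 2.72
position: [657.9, 38.7, 34.6]
ee_rot: [[0.13, 0.991, 0.002], [0.991, -0.13, 0.0], [0.0, 0.002, -1.0]]
contact_force: [-0.4, 0.2, 0.4]
grip_width: 12.7
gripper_force: 0.0
[657.92567498  38.7068737   34.57734203] [-0.39910671  0.16735798  0.35299426] 12.650296077477744 2.725 [[ 1.30179827e-01  9.91488236e-01  2.07112960e-03]
 [ 9.91490341e-01 -1.30180251e-01  7.07040330e-05]
 [ 3.39722388e-04  2.04430075e-03 -9.99997853e-01]]
```

View pics/s1.png

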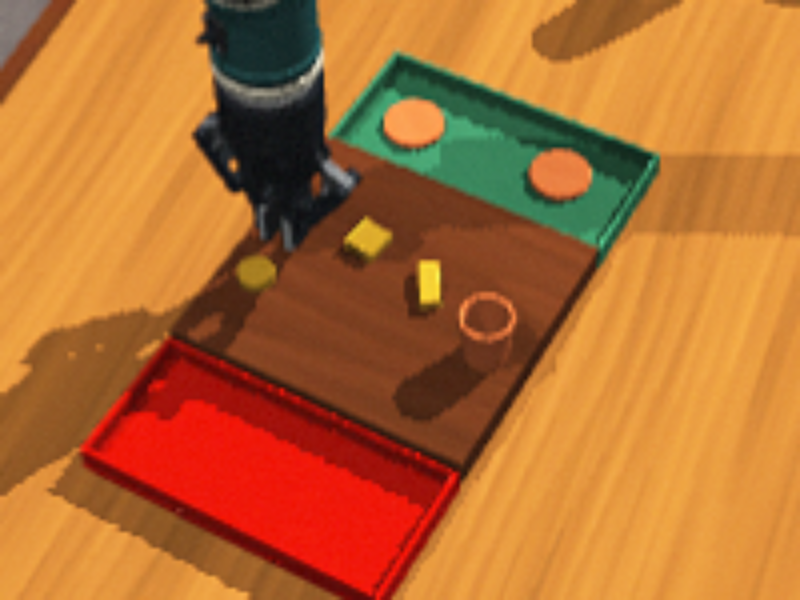

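The fingers stand just behind the disc at crop (257,270), clear of the square at (367,237). The finger knuckles stick out wide, so I'll keep them away from the cup. Sweeping the disc now.

```bash
python3 -m pendant '[[[0,0,-2,0,0,0,0.15],[1.2,9,0,0,0,0,0.15],[1.2,9,0,0,0,0,0.15],[1.2,9,0,0,0,0,0.15],[1.2,9,0,0,0,0,0.15],[1.2,9,0,0,0,0,0.15],[1.2,9,0,0,0,0,0.15],[1.2,9,0,0,0,0,0.15],[1.2,9,0,0,0,0,0.15],[1.2,9,0,0,0,0,0.15],[1.2,9,0,0,0,0,0.15],[1.2,9,0,0,0,0,0.15],[1.2,9,0,0,0,0,0.15],[1.2,9,0,0,0,0,0.15],[1.2,9,0,0,0,0,0.15],[0,0,0,0,0,0,0.15]]]'; python3 - <<'E'
from h import *
c=optics.read_camera('side');cv2.imwrite('pics/s2.png',cv2.resize(c['frame'][150:300,220:420,::-1],None,fx=4,fy=4))
E
```

```text
time: 4.78
position: [673.7, 166.4, 31.3]
ee_rot: [[0.128, 0.992, 0.0], [0.992, -0.128, 0.001], [0.001, -0.0, -1.0]]
contact_force: [-0.0, -0.9, -0.6]
grip_width: 12.8
gripper_force: 0.0
```

View pics/s2.png

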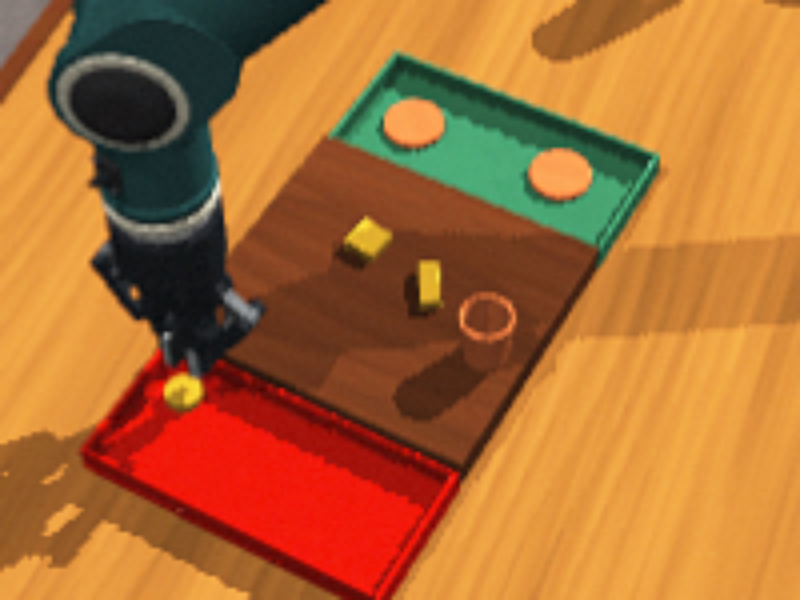

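The disc is in the red tray at crop (183,392), and the square, bar and cup have not moved. Next I lift, go behind the square and sweep it.

```bash
python3 -m pendant '[[[0,0,40,0,0,0,0.15],[0,0,30,0,0,0,0.15],[-20,-46,0,0,0,0,0.15],[-20,-46,0,0,0,0,0.15],[-20,-46,0,0,0,0,0.15],[-21,-48,0,0,0,0,0.15],[0,0,-35,0,0,0,0.15],[0,0,-25,0,0,0,0.15],[0,0,-9,0,0,0,0.15],[0,0,0,0,0,0,0.15],[0,0,0,0,0,0,0.15]]]' && python3 -m pendant '[[[1.2,9,0,0,0,0,0.15],[1.2,9,0,0,0,0,0.15],[1.2,9,0,0,0,0,0.15],[1.2,9,0,0,0,0,0.15],[1.2,9,0,0,0,0,0.15],[1.2,9,0,0,0,0,0.15],[1.2,9,0,0,0,0,0.15],[1.2,9,0,0,0,0,0.15],[0,0,0,0,0,0,0.15]]]'; python3 - <<'E'
from h import *
c=optics.read_camera('side');cv2.imwrite('pics/s3.png',cv2.resize(c['frame'][150:300,220:420,::-1],None,fx=4,fy=4))
E
```

```text
time: 6.2
position: [593.6, -21.0, 33.2]
ee_rot: [[0.13, 0.992, 0.002], [0.992, -0.13, -0.0], [0.0, 0.002, -1.0]]
contact_force: [1.0, -0.3, 0.2]
grip_width: 12.9
gripper_force: 0.0
time: 7.32
position: [602.4, 52.3, 32.2]
ee_rot: [[0.128, 0.992, 0.0], [0.992, -0.128, 0.001], [0.001, -0.0, -1.0]]
contact_force: [0.5, 0.6, -0.0]
grip_width: 12.7
gripper_force: 0.0
```

View pics/s3.png

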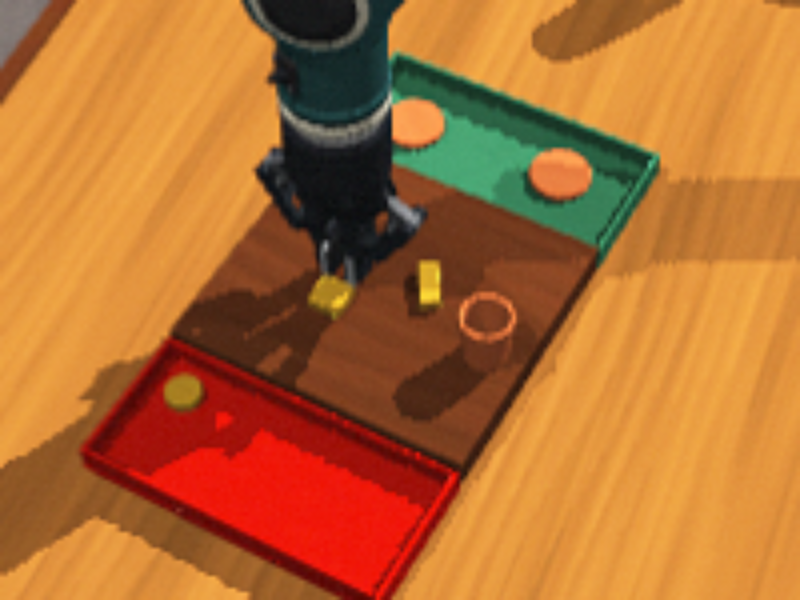

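The square is flush against both fingertips at crop (330,297), and the bar and cup are untouched. I'll finish the square, then move to behind the bar with the tool turned to a 60° heading.

```bash
python3 -m pendant '[[[1.2,9,0,0,0,0,0.15],[1.2,9,0,0,0,0,0.15],[1.2,9,0,0,0,0,0.15],[1.2,9,0,0,0,0,0.15],[1.2,9,0,0,0,0,0.15],[1.2,9,0,0,0,0,0.15],[1.2,9,0,0,0,0,0.15],[1.2,9,0,0,0,0,0.15],[1.2,9,0,0,0,0,0.15],[1.2,9,0,0,0,0,0.15],[1.2,9,0,0,0,0,0.15],[1.2,9,0,0,0,0,0.15],[1.2,9,0,0,0,0,0.15],[0,0,0,0,0,0,0.15]]]' && python3 -m pendant '[[[0,0,40,0,0,0,0.15],[0,0,30,0,0,0,0.15],[-10,-39,0,0,0,-0.13,0.15],[-20,-39,0,0,0,-0.13,0.15],[-30,-39,0,0,0,-0.13,0.15],[-38,-39,0,0,0,0,0.15],[0,0,0,0,0,0,0.15],[0,0,0,0,0,0,0.15]]]'; python3 - <<'E'
from h import *
c=optics.read_camera('side');cv2.imwrite('pics/s4.png',cv2.resize(c['frame'][150:300,220:420,::-1],None,fx=4,fy=4))
E
```

```text
time: 9.12
position: [617.9, 169.3, 32.3]
ee_rot: [[0.128, 0.992, 0.0], [0.992, -0.128, 0.0], [0.001, 0.0, -1.0]]
contact_force: [0.3, -0.5, 0.6]
grip_width: 13.0
gripper_force: 0.0
time: 10.12
position: [520.8, 12.1, 102.8]
ee_rot: [[0.497, 0.868, 0.001], [0.868, -0.497, 0.0], [0.001, 0.001, -1.0]]
contact_force: [-0.1, -1.2, 0.2]
grip_width: 12.7
gripper_force: 0.0
```

View pics/s4.png

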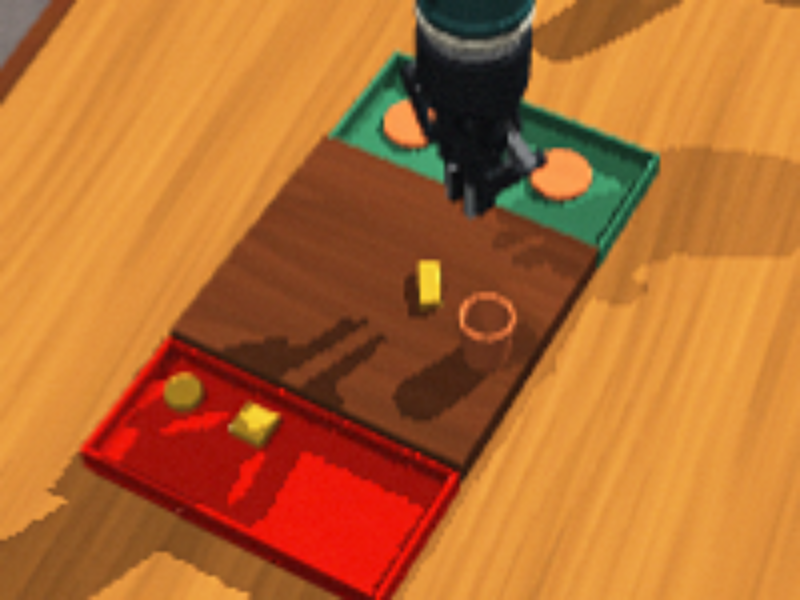

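The disc (183,392) and the square (254,425) are both in the red tray; the cup and bar have not moved. Now I descend and push the bar diagonally away from the cup.

```bash
python3 -m pendant '[[[0,0,-35,0,0,0,0.15],[0,0,-25,0,0,0,0.15],[0,0,-10,0,0,0,0.15],[0,0,0,0,0,0,0.15],[4,7,0,0,0,0,0.15],[4,7,0,0,0,0,0.15],[4,7,0,0,0,0,0.15],[4,7,0,0,0,0,0.15],[4,7,0,0,0,0,0.15],[4,7,0,0,0,0,0.15],[0,0,0,0,0,0,0.15]]]'; python3 - <<'E'
from h import *
c=optics.read_camera('side');cv2.imwrite('pics/s5.png',cv2.resize(c['frame'][150:300,220:420,::-1],None,fx=4,fy=4))
E
```

```text
time: 11.55
position: [544.3, 54.9, 32.2]
ee_rot: [[0.496, 0.868, 0.0], [0.868, -0.496, 0.0], [0.0, 0.0, -1.0]]
contact_force: [-0.2, -0.9, -0.0]
grip_width: 13.0
gripper_force: 0.0
```

View pics/s5.png

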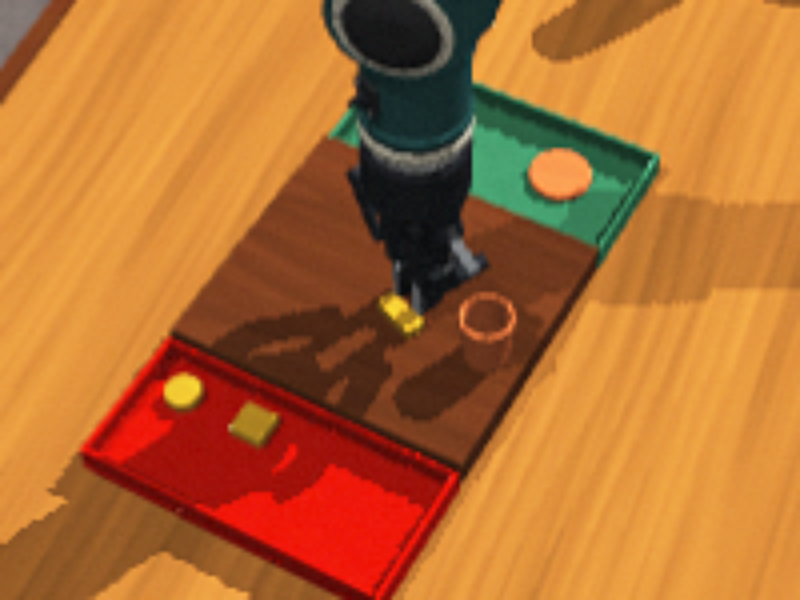

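The bar now lies broadside and flush on the fingertips at crop (402,315), and the cup is in place at (488,320). I'll carry on, curve back to the sweep direction, and push it over the edge.

```bash
python3 -m pendant '[[[4,7,0,0,0,0,0.15],[4,7,0,0,0,0,0.15],[4,7,0,0,0,0,0.15],[4,7,0,0,0,0,0.15],[3.5,7.5,0,0,0,0.065,0.15],[3,8,0,0,0,0.065,0.15],[2.5,8,0,0,0,0.065,0.15],[2,8.5,0,0,0,0.065,0.15],[1.5,9,0,0,0,0.065,0.15],[1.2,9,0,0,0,0.065,0.15],[1.2,9,0,0,0,0,0.15],[1.2,9,0,0,0,0,0.15],[1.2,9,0,0,0,0,0.15],[1.2,9,0,0,0,0,0.15],[1.2,9,0,0,0,0,0.15],[0,0,0,0,0,0,0.15]]]' && python3 -m pendant '[[[0,0,40,0,0,0,0.15],[0,0,50,0,0,0,0.15],[0,0,50,0,0,0,0.15],[20,-50,40,0,0,0,0.15],[20,-50,20,0,0,0,0.15],[20,-50,0,0,0,0,0.15],[0,0,0,0,0,0,0.15],[0,0,0,0,0,0,0.15]]]'; python3 - <<'E'
from h import *
c=optics.read_camera('side');cv2.imwrite('pics/s6.png',cv2.resize(c['frame'][150:300,220:420,::-1],None,fx=4,fy=4))
c=optics.read_camera('wrist')
for n in('wrist','side'):
    c=optics.read_camera(n);r=optics.place_of(n,'cup')
    if r: print(n,r[0]['confidence'],atz(c,r[0]['centre'],30))
E
```

```text
time: 13.6
position: [579.7, 178.2, 32.3]
ee_rot: [[0.128, 0.992, 0.0], [0.992, -0.128, 0.0], [0.0, 0.0, -1.0]]
contact_force: [0.2, -0.3, -0.1]
grip_width: 12.9
gripper_force: 0.0
time: 14.6
position: [637.9, 30.5, 229.2]
ee_rot: [[0.13, 0.991, -0.001], [0.991, -0.13, 0.001], [0.0, -0.001, -1.0]]
contact_force: [0.0, 0.7, -0.4]
grip_width: 13.0
gripper_force: 0.0
wrist 0.79 [481.30419188  81.22458794  30.        ]
side 0.66 [477.3023251   81.22695185  30.        ]
```

View pics/s6.png

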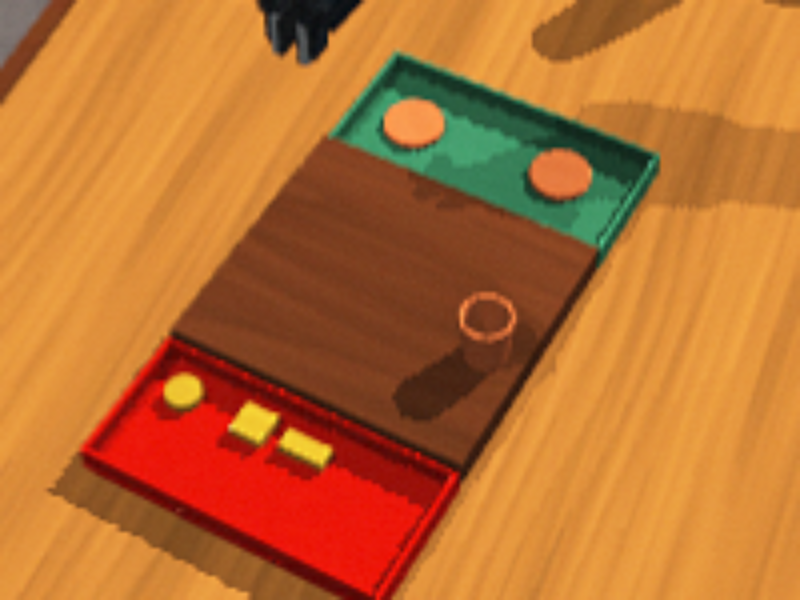

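All three offcuts lie flat in the red tray at crop (183,392), (254,423) and (305,448). The cup is unmoved at (488,320), and both blanks are in place.

```bash
python3 -c "
from cell import ticket
print(ticket.close_job())"
```

```text
the job is handed in; nothing more can be done
None
```

The disc, square and bar are swept into the red tray, the cup and copper blanks look unmoved in the last picture, and the job was handed in at about 15 s of the 64 s allowed.

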